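# Show the spare pan grip's thread to the video-call camera

## Task

The repair shop on the video call wants to see the thread of our spare pan-handle grip: out of the mint box of spares, pick the one grip that has a bare threaded stud, and hold it up in the air in front of the camera on the stand, the stud pointing straight into the lens and its tip on the lens axis 15 cm out from the lens. Finish while still holding it there, steady. Leave the other spares in the box, and do not shift the camera or the things on the counter.

Things in the scene. Friction and masses are not known exactly. Their poses are not given: they have to be found in the camera images.
- stud_grip: The wanted pan-handle grip, lying flat in the box: a block 65 mm long (its x), 22 mm wide (its y), 20 mm high (its z), black moulded plastic, with a steel stud 10 mm thick sticking 35 mm out of the middle of its +x end (100 mm long in all, 70 g more or less). Origin: centre of the underside of the plastic block; z up. The stud points within about 55 degrees of the world's +x, away from the robot.
- stud_tip (a point): Tip of the stud on its axis: 67.5 mm along +x and 10 mm up from the grip's origin. Axes as the grip.
- lens (a point): Centre of the camera's lens glass (black barrel 30 mm wide with white ring, on the grey head 58 mm wide, 46 mm high, on a post on a 110 mm round foot). The camera looks along its -x, roughly to the robot and downward by 11 to 29 degrees; y is level, z is the top of the head. The lens is about 280 mm above the counter. The foot is fixed; the head would tilt if pushed.
- view (a point): Point in the air where the stud's tip belongs: on the lens axis, 150 mm out from the lens. Axes as lens: x points along the lens axis into the lens, so the grip's x should point along this x.
- box: Mint green storage box, open, 285 x 285 mm outside, 55 mm high, walls and floor 5 mm; heavy, does not move. Its lid is folded right back on the box's -y side, sloping from the rim down to the counter, 270 mm long. Origin: centre of its underside.
- plain_grip: Bystander in the box: the same block without stud, 65 mm long (its x), 22 mm wide (its y), 20 mm high (its z), black moulded plastic. Origin: centre of the underside.
- loop_grip: Bystander in the box: the same block, with a flat steel wire hanging loop, 34 mm long and 32 mm wide, at its +x end, 65 mm long (its x), 22 mm wide (its y), 20 mm high (its z), black moulded plastic. Origin: centre of the block's underside.
- lid_knob: Bystander in the box: round black pot-lid knob, 42 mm across, 34 mm high, standing. Origin: centre of the underside.
- dish1: Bystander: brown ceramic banchan dish, 96 mm across, 32 mm high. Origin: centre of the underside.
- dish2: Bystander: second brown dish, the same.
- bowls: Bystander: nest of three steel bowls, 180 mm across, about 100 mm high. Origin: centre of the underside.
Things that resemble listed ones, but are neither listed nor needed, are in the scene too. Leave any blue or purple look-alike of the stud_grip alone.

How it is judged:
On the way:
1. the grip with the stud is held in the fingers, lifted clear of the box (height (world z) of stud_grip above 0.09 m and contact force between the fingers and stud_grip above 1 N and contact force between box and stud_grip below 0.1 N), for 0.2 s.
At the end, for the whole second after the job is handed in: Stud tip within 20 mm of the point 150 mm out on the lens axis; grip axis within 0.2 rad of the lens axis, stud towards the lens; held by the fingers over 120 mm above the counter, steady (under 20 mm/s, 0.15 rad/s); the other three spares still down in the box (distance between stud_tip and view below 0.02 m and angle between the x axis of stud_grip and the x axis of view, either way round below 0.2 rad and x of stud_grip in the frame of view below -0.04 m and height (world z) of stud_grip above 0.12 m and contact force between the fingers and stud_grip above 1 N and contact force between box and stud_grip below 0.1 N and linear speed of stud_grip below 0.02 m/s and angular speed of stud_grip below 0.15 rad/s and x of plain_grip in the frame of box between -0.143 and 0.143 m and y of plain_grip in the frame of box between -0.143 and 0.143 m and x of loop_grip in the frame of box between -0.143 and 0.143 m and y of loop_grip in the frame of box between -0.143 and 0.143 m and x of lid_knob in the frame of box between -0.143 and 0.143 m and y of lid_knob in the frame of box between -0.143 and 0.143 m and height (world z) of each of plain_grip, loop_grip, lid_knob below 0.06 m); the arm keeps its last pose, push and grip.
It fails at once if the camera is pushed out of its aim (its view point moves over 25 mm) (distance of view from where it was at the start of the episode above 0.025 m).
It fails at once if another spare is lifted out of the box (over 70 mm high) (height (world z) of any of plain_grip, loop_grip, lid_knob above 0.07 m).
It fails at once if a dish or the bowl nest is shifted by more than 40 mm (distance of any of dish1, dish2, bowls from where it was at the start of the episode above 0.04 m).
It also fails if it takes over 38 s, if anything falls off the work surface, if the arm or the gripper's body presses on something with over 40 N, if the wrist force passes 120 N, or if a joint passes its speed limit or range.

## Robot

A 6-joint arm with a two-finger parallel gripper is mounted at the origin on the work surface. World frame = base frame: x ahead of the robot, y to its left, z up, the work surface at z = 0. Lengths are in m, angles in rad, forces in N, time in s.
With the tool pointing down it reaches from about 0.35 to 0.775 m from the base axis. Payload 7.3 kg.
Tool frame: the origin (TCP) lies at the very end of the fingers, on their centre line; the grasp point (between the pads) lies arm.hold_point_z behind it (arm.hold_point_z is the distance from the TCP to the grasp point, in m); z points along the fingers, y is the line along which they close (so a half turn about z gives the same grasp; the last joint's range is limited). The gripper opens to 92 mm and grips with 3 to 60 N. Pads are 19 mm wide; open, the fingers measure 130 mm over their backs; the gripper's body (75 mm by 190 mm) begins 47 mm behind the grasp point.
Start: joints at [-1.434, 0.342, 1.524, -0, 1.275, -0.146], TCP at [0.147, -0.504, 0.227] pointing down, gripper open.
Joint ranges: [-2.53, 2.53], [-0.77, 2.02], [0.04, 2.7], [-1, 4.14], [0.28, 2.66], [-3.11, 3.11]. Speed limits (rad/s): [2.57, 2.57, 3.14, 3.14, 3.14, 3.14].

## Interface

Orientations are given as a 3x3 rotation matrix whose columns are the frame's x, y, z axes.
In Python, from plant import telemetry, cams, arm gives the robot as it stands.
- The arm moves only by the tool drive_tool, never from a script. Its argument "motion" is a list of rows, each an object with "dp": the shift along the tool's x, y, z in cm, a list of three; "roll": the turn about the tool's z in rad. A call has 1 to 10 rows; each row is the pose to reach, as a shift and turn from the pose commanded when the call began, along the tool's axes at that moment; what a row does not reach only later rows make up. A row lasts 1/10 s, in which the tool goes at most 50 mm and 8.59 degrees, less where a joint would pass 70% of its speed; a pose out of reach is approached as far as the arm can. A call with a gripper value outside its range is refused whole. "grip" is the finger opening in cm, from 0 to 9.18, set as the call begins (left out, the last holds). The fingers move at their own pace and stop on an object; "grip_force" is the grip in N (left out, the last holds). Time passes only in rows, so rows that repeat a pose let the fingers close. It gives the time, the measured TCP pose, the force, the opening and the grip force at its end, in the units of the state.
- telemetry.observe(): the state, without advancing time (a new reading comes with each control period).
- cams.read_camera(name): name is "scene" or "top" or "wrist"; returns a dict with "frame" (384x512x3 uint8, blue, green, red), "range_z" (384x512 float32, m along the optical axis (not along the pixel's ray), 0 where there is no reading), "fx", "fy", "cx", "cy" (pixels), "D" ([k1, k2, p1, p2, k3] as OpenCV has them; the pictures are not rectified), "T" (4x4, takes a point from camera to world coordinates). Camera axes: x right, y up, looking along -z (the intrinsics and any distortion apply to the point x, -y, -z); pixel columns grow to the right and rows downward; lengths in m; the calibration is good to about 2 mm. A picture is of the moment at which its call begins.
- arm.sign_off(): hands the job in; it is judged then, once.
The state is a dict: "time_s": time; "q": joint angles; "joint_vel": joint speeds; "joint_torque": joint torques, N m; "eef_pos": TCP position; "tool_rot": TCP orientation; "contact_force": force on the tool from outside, world axes, zero at the start; "moment": the same for the moment, N m; "gripper_width": opening from 0.0 (shut) to 1.0 (fully open); "grip_force": force on a finger pad.
Only numpy, scipy, OpenCV 4.12 (cv2) and the standard library are available. Lean on these libraries where they do the work, as an engineer would, in place of code of your own. Each camera call takes 0.05 s, during which the arm holds its last target. There are 200 camera calls.

## Working session

There is one attempt and no reset: what is moved stays moved. The work goes in short steps, Python scripts to look and compute and a tool call to move; the robot and the scene stay as the last step left them, time stands still between calls to the robot, and variables do not carry over. Pictures are saved under pics/ and viewed, at most 10 in all, crops included, and the job is handed in when it is done.

Besides the shell and the picture viewer there is one more tool, called after "Emit:" as a command line: name --argument value ..., lists and objects as JSON in quotes. drive_tool: Moves the arm, as the interface text tells. Its arguments: {"type":"object","properties":{"motion":{"type":"array","items":{"type":"object","properties":{"dp":{"type":"array","items":{"type":"number"}},"roll":{"type":"number"}}}},"grip":{"type":"number"},"grip_force":{"type":"number"}},"required":["motion"]}

```bash
mkdir -p pics; ls; cat > h.py <<'E'
import numpy as np, cv2
from plant import telemetry, cams, arm
def grab(n):
    c=cams.read_camera(n); np.savez(f'{n}.npz',**c); return c
def load(n): return dict(np.load(f'{n}.npz'))
def rays(c,px):
    K=np.array([[c['fx'],0,c['cx']],[0,c['fy'],c['cy']],[0,0,1.]])
    u=cv2.undistortPoints(np.float64(px).reshape(-1,1,2),K,np.float64(c['D'])).reshape(-1,2)
    d=np.c_[u[:,0],-u[:,1],-np.ones(len(u))]
    return c['T'][:3,3], d@c['T'][:3,:3].T   # scaled so depth 1
def onplane(c,px,z):
    o,d=rays(c,px); return o+d*((z-o[2])/d[:,2])[:,None]
def bydepth(c,px):
    o,d=rays(c,px); p=np.int32(np.round(px)).reshape(-1,2); return o+d*c['range_z'][p[:,1],p[:,0]][:,None]
E
python3 - <<'E'
from h import *
print(arm.hold_point_z, {k:v for k,v in telemetry.observe().items()})
ims=[]
for n in('scene','top'):
    c=grab(n); ims.append(c['frame']); print(n,c['T'].round(3).tolist(),c['fx'],c['D'])
for n,i in zip('st',ims): cv2.imwrite(f'pics/{n}0.png',cv2.resize(i,(800,600),interpolation=cv2.INTER_CUBIC))
E
```

```text
pics
0.0188 {'time_s': 0.0, 'q': array([-1.43398961e+00,  3.42711734e-01,  1.52502037e+00, -5.60463988e-05,
        1.27538698e+00, -1.46002994e-01]), 'joint_vel': array([ 0.00058651, -0.00151738,  0.00027451, -0.00037591,  0.00083126,
       -0.00028747]), 'joint_torque': array([ 1.15811695e-04, -4.31243598e+01, -2.44211608e+01,  7.18395668e-02,
        5.60213474e-02, -1.16346532e-04]), 'eef_pos': array([ 0.14645086, -0.50373499,  0.22604949]), 'tool_rot': array([[ 9.60270625e-01,  2.79070347e-01, -2.61292386e-04],
       [ 2.79070418e-01, -9.60269461e-01,  1.50485281e-03],
       [ 1.69048697e-04, -1.51798492e-03, -9.99998834e-01]]), 'contact_force': array([0.88161885, 0.08190539, 0.12236594]), 'moment': array([-0.00724166, -0.03214563,  0.00244645]), 'grip_force': 0.0, 'gripper_width': 1.0004108413126298}
scene [[0.662, -0.535, 0.525, 1.041], [0.749, 0.465, -0.472, -0.326], [0.008, 0.706, 0.708, 0.86], [0.0, 0.0, 0.0, 1.0]] 397.50446436167874 [0.02002686 0.         0.         0.         0.        ]
top [[-0.002, 0.983, -0.182, 0.324], [-1.0, -0.006, -0.02, 0.138], [-0.021, 0.182, 0.983, 1.429], [0.0, 0.0, 0.0, 1.0]] 449.80795392735337 [0.03347809 0.         0.         0.         0.        ]
```

View pics/s0.png

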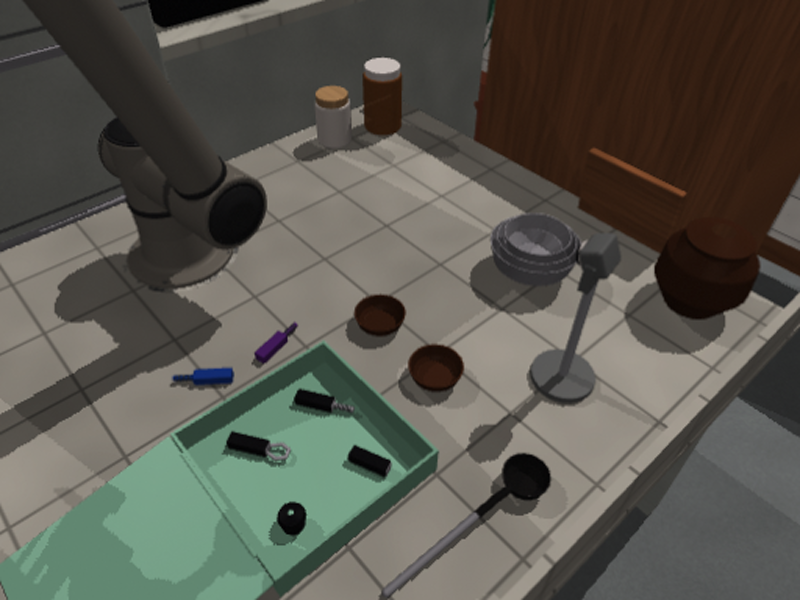

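View pics/t0.png

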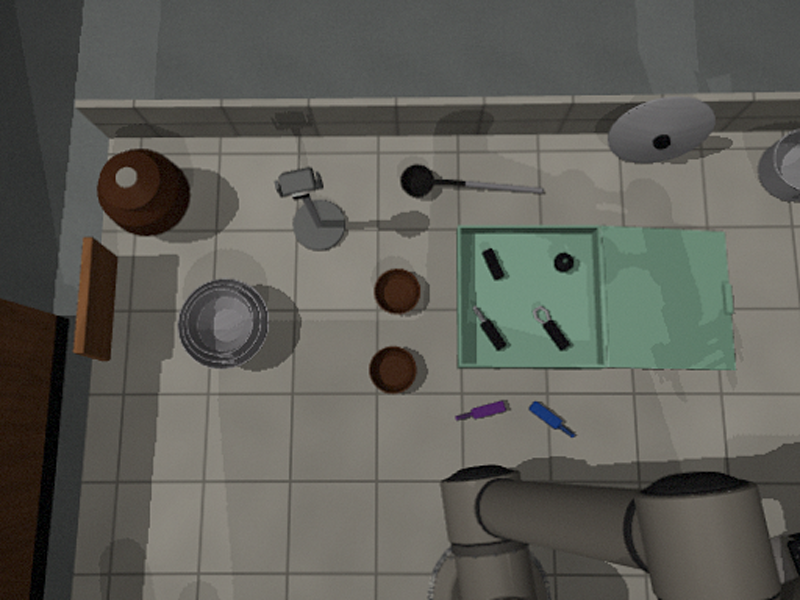

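```bash
python3 - <<'E'
from h import *
s,t=load('scene'),load('top')
a=cv2.resize(s['frame'][130:200,340:420],None,fx=5,fy=5,interpolation=cv2.INTER_CUBIC)
b=cv2.resize(t['frame'][95:165,165:245],None,fx=5,fy=5,interpolation=cv2.INTER_CUBIC)
cv2.imwrite('pics/head.png',cv2.convertScaleAbs(np.hstack([a,b]),alpha=1.6))
# grips: dark blobs in the box
for n,c,(u0,u1,v0,v1) in(('scene',s,(185,228,244,268)),('top',t,(296,330,190,228))):
    f=c['frame'].astype(int); m=np.zeros(f.shape[:2],np.uint8)
    m[v0:v1,u0:u1]=(f.max(2)[v0:v1,u0:u1]<35)*255
    k,l,st,ce=cv2.connectedComponentsWithStats(m); i=1+st[1:,4].argmax()
    px=np.argwhere(l==i)[:,::-1]; P=onplane(c,px,.02)
    r=cv2.minAreaRect((P[:,:2]*1000).astype(np.float32)); print(n,st[i],r)
# head points
for n,c,(u0,u1,v0,v1) in(('scene',s,(345,415,135,195)),('top',t,(170,240,100,160))):
    px=np.stack(np.meshgrid(np.arange(u0,u1),np.arange(v0,v1)),-1).reshape(-1,2)
    P=bydepth(c,px); k=(P[:,2]>.235)&(P[:,2]<.36); P=P[k]
    print(n,len(P),P.min(0),P.max(0),P.mean(0)); np.save(f'head_{n}.npy',np.c_[P,px[k]])
print(bydepth(t,[[205,143]]),bydepth(s,[[360,240]]))
E
```

```text
scene [189 249  25  15 234] ((502.4407958984375, -22.087385177612305), (64.9872817993164, 29.823036193847656), 33.621131896972656)
top [308 204  16  20 132] ((499.3125, -20.217552185058594), (61.63270950317383, 21.147743225097656), 32.3641242980957)
scene 750 [0.69973063 0.29602948 0.23583446] [0.76070838 0.36786542 0.30779799] [0.73693968 0.32276128 0.28498377]
top 458 [0.69957713 0.29819511 0.23696261] [0.75955462 0.37715698 0.30966971] [0.72443086 0.33401883 0.28987679]
[[0.72990587 0.33069453 0.02603692]] [[0.73894842 0.3293015  0.01860894]]
```

View pics/head.png

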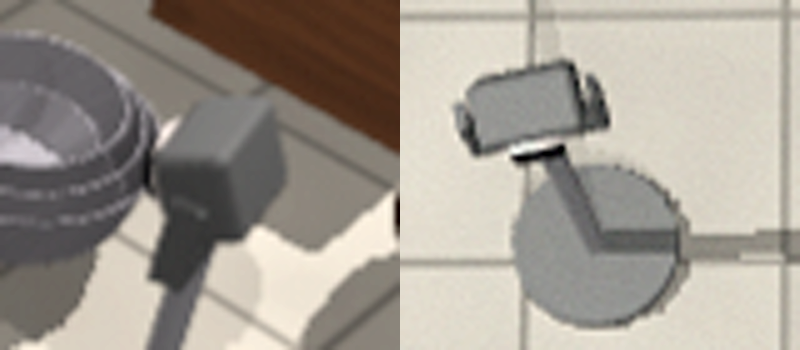

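```bash
python3 - <<'E'
from h import *
rng=np.random.default_rng(0)
for n in('scene','top'):
    P=np.load(f'head_{n}.npy')[:,:3]
    for j in range(4):
        best=None
        for _ in range(1500):
            a=P[rng.choice(len(P),3,False)]; nn=np.cross(a[1]-a[0],a[2]-a[0]); L=np.linalg.norm(nn)
            if L<2e-4: continue
            m=abs((P-a[0])@nn/L)<.0025
            if best is None or m.sum()>best.sum(): best=m
        if best is None: break
        Q=P[best]; c=Q.mean(0); nn=np.linalg.svd(Q-c)[2][2]; nn*=np.sign(nn[2])
        print(n,best.sum(),'n',nn.round(3),'c',c.round(4),'tilt from z',np.degrees(np.arccos(nn[2])).round(1),'az',np.degrees(np.arctan2(nn[1],nn[0])).round(1))
        P=P[~best]
        if len(P)<50: break
t=load('top'); f=t['frame']
print(f[118:130,184:202].max(2)); print((t['range_z'][118:130,184:202]*1000).astype(int))
E
```

```text
scene 240 n [0.864 0.177 0.472] c [0.7467 0.3364 0.2913] tilt from z 61.9 az 11.6
scene 179 n [-0.478 -0.139  0.867] c [0.722  0.3312 0.2996] tilt from z 29.9 az -163.8
scene 133 n [-0.152 -0.966  0.208] c [0.7379 0.3043 0.273 ] tilt from z 78.0 az -98.9
scene 90 n [ 0.696 -0.707  0.123] c [0.7442 0.3065 0.2727] tilt from z 82.9 az -45.5
top 214 n [-0.442 -0.07   0.894] c [0.7222 0.3362 0.2988] tilt from z 26.6 az -170.9
top 70 n [-0.483 -0.118  0.868] c [0.7231 0.3324 0.2934] tilt from z 29.8 az -166.2
top 51 n [-0.975 -0.217  0.05 ] c [0.7263 0.3337 0.2632] tilt from z 87.1 az -167.5
top 34 n [-0.224 -0.035  0.974] c [0.7253 0.3347 0.281 ] tilt from z 13.1 az -171.0
[[ 94  95  94  96  94  93  94  94  93  95  93  96  93  96  93  95  71  39]
 [ 92  94  93  96  95  95  95  92  95  96  96  95  98  93  94  94  73  44]
 [ 95  94  93  92  94  97  95  98  96  90  92  90  87  81  78  73  57  40]
 [ 95  93  94  93  93  90  88  90  86  75  70  65  71  66  63  63  62  56]
 [ 92  90  90  85  80  74  66  63  75  84 101  99 102  91  95 103 107 102]
 [ 77  69  69  81  78 109 118 121 133 139 137 12
[... 918 characters left out ...]
1 1194 1197
  1202 1207 1248 1495]
 [1192 1192 1187 1194 1191 1194 1190 1196 1191 1192 1192 1193 1196 1200
  1201 1500 1486 1499]
 [1189 1192 1195 1194 1190 1194 1195 1192 1193 1192 1195 1203 1204 1212
  1501 1498 1498 1495]
 [1209 1201 1197 1196 1194 1198 1193 1201 1200 1201 1202 1209 1208 1209
  1498 1495 1495 1490]
 [1495 1494 1494 1209 1206 1203 1201 1206 1204 1202 1200 1205 1208 1282
  1302 1492 1497 1494]
 [1492 1498 1491 1491 1202 1207 1206 1201 1203 1197 1274 1279 1284 1293
  1301 1492 1492 1495]
 [1493 1496 1494 1499 1490 1498 1496 1495 1490 1292 1288 1290 1292 1293
  1305 1492 1484 1478]
 [1497 1493 1493 1490 1492 1496 1492 1490 1496 1495 1293 1299 1298 1302
  1306 1318 1481 1480]]
```

```bash
cat >> h.py <<'E'
def Rl(az,t):
    a,t=np.radians([az,t]); c,s=np.cos(a),np.sin(a)
    return np.c_[[c*np.cos(t),s*np.cos(t),np.sin(t)],[-s,c,0],[-c*np.sin(t),-s*np.sin(t),np.cos(t)]]
E
python3 - <<'E'
from h import *
R=Rl(13,28.); C=np.array([.722,.3337,.2993])
print('top z',[(np.array(p)@R).round(4) for p in([.722,.3312,.2996],[.7222,.3362,.2988],[.7467,.3364,.2913],[.7379,.3043,.273])])
t=load('top')
px=np.array([(c,r) for r in range(122,131) for c in range(184,200)])
b=t['frame'].max(2); P=bydepth(t,px); k=P[:,2]>.25; Q=P@R
for (u,v),q,kk in zip(px,Q,k):
    if kk and (b[v,u]<50 or b[v,u]>112): print(u,v,b[v,u],q.round(4))
H=np.load('head_top.npy')[:,:3]@R; print(np.percentile(H,[2,98],axis=0).round(4))
H=np.load('head_scene.npy')[:,:3]@R; print(np.percentile(H,[2,98],axis=0).round(4))
E
```

```text
top z [array([ 0.8276,  0.1603, -0.1007]), array([ 0.8284,  0.1651, -0.102 ]), array([ 0.846 ,  0.1598, -0.1199]), array([ 0.8234,  0.1305, -0.1286])]
190 123 118 [ 0.8129  0.1669 -0.1006]
191 123 121 [ 0.8114  0.1649 -0.1068]
192 123 133 [ 0.8117  0.1618 -0.1008]
193 123 139 [ 0.8109  0.1593 -0.1019]
194 123 137 [ 0.8104  0.1567 -0.1014]
195 123 129 [ 0.8097  0.1542 -0.102 ]
196 123 116 [ 0.8086  0.1519 -0.1056]
198 123 119 [ 0.8068  0.1471 -0.1101]
187 124 135 [ 0.8115  0.1756 -0.1046]
188 124 136 [ 0.8115  0.1726 -0.1   ]
189 124 150 [ 0.8105  0.1704 -0.1036]
190 124 151 [ 0.8097  0.1679 -0.1047]
191 124 154 [ 0.8095  0.1651 -0.1018]
192 124 145 [ 0.8088  0.1626 -0.1026]
193 124 142 [ 0.8085  0.1599 -0.1011]
196 124 28 [ 0.805   0.1532 -0.1129]
197 124 0 [ 0.8035  0.1511 -0.1198]
185 125 118 [ 0.8092  0.182  -0.1108]
186 125 133 [ 0.8092  0.179  -0.1067]
187 125 142 [ 0.8087  0.1764 -0.1062]
188 125 147 [ 0.8085  0.1736 -0.1036]
189 125 114 [ 0.8073  0.1714 -0.1077]
192 125 47 [ 0.8054  0.1638 -0.1087]
193 125 13 [ 0.8046  0.1613 -0.1098]
194 125 0 [ 0.804   0.1588 -0.11  ]
195 125 4 [ 0.8025  0.1567 -0.1165]
196 125 4 [ 0.802   0.154  -0.1158]
197 125 12 [ 0.8014  0.1515 -0.116 ]
188 126 9 [ 0.8042  0.1754 -0.1152]
189 126 0 [ 0.8042  0.1725 -0.1117]
190 126 0 [ 0.804   0.1696 -0.1089]
191 126 8 [ 0.8026  0.1676 -0.1145]
192 126 11 [ 0.8024  0.1647 -0.1115]
193 126 31 [ 0.8021  0.162  -0.1099]
194 126 23 [ 0.8018  0.1592 -0.1078]
195 126 27 [ 0.8006  0.157  -0.112 ]
196 126 41 [ 0.7995  0.1547 -0.1151]
189 127 45 [ 0.8011  0.1735 -0.1151]
190 127 48 [ 0.8007  0.1707 -0.1133]
[[ 0.8018  0.1262 -0.1538]
 [ 0.8464  0.201  -0.0979]]
[[ 0.8023  0.1238 -0.1595]
 [ 0.8476  0.1871 -0.0993]]
```

Emit:
drive_tool --motion '[{"dp": [47.4,-36.5,2.5],"roll": -0.29},{"dp": [47.4,-36.5,2.5],"roll": -0.29},{"dp": [47.4,-36.5,2.5],"roll": -0.29},{"dp": [47.4,-36.5,2.5],"roll": -0.29},{"dp": [47.4,-36.5,2.5],"roll": -0.29},{"dp": [47.4,-36.5,2.5],"roll": -0.29},{"dp": [47.4,-36.5,2.5],"roll": -0.29},{"dp": [47.4,-36.5,2.5],"roll": -0.29},{"dp": [47.4,-36.5,2.5],"roll": -0.29},{"dp": [47.4,-36.5,2.5],"roll": -0.29}]'

```text
time_s: 1.1
eef_pos: [0.4423, -0.099, 0.2057]
tool_rot: [[0.84, 0.542, -0.0], [0.542, -0.84, -0.0], [-0.0, 0.0, -1.0]]
contact_force: [0.9, -0.3, 0.6]
gripper_width: 1.002
grip_force: 0.0
```

Emit:
drive_tool --motion '[{"dp": [9.1,-3.4,0.5]},{"dp": [9.1,-3.4,0.5]},{"dp": [9.1,-3.4,0.5]},{"dp": [9.1,-3.4,0.5]}]'

```text
invalid input
```

```bash
python3 - <<'E'
from h import *
w=grab('wrist'); print(w['T'].round(3).tolist(),w['fx']); s=telemetry.observe(); print(s['eef_pos'],s['tool_rot'].round(3).tolist(),s['time_s'])
cv2.imwrite('pics/w1.png',cv2.convertScaleAbs(w['frame'],alpha=1.5))
E
```

```text
[[0.542, 0.815, 0.205, 0.496], [-0.841, 0.525, 0.132, -0.063], [-0.0, -0.244, 0.97, 0.364], [0.0, 0.0, 0.0, 1.0]] 314.5018768854028
[ 0.44556297 -0.09326083  0.2054326 ] [[0.838, 0.546, 0.002], [0.546, -0.838, 0.003], [0.004, -0.002, -1.0]] 1.15
```

View pics/w1.png

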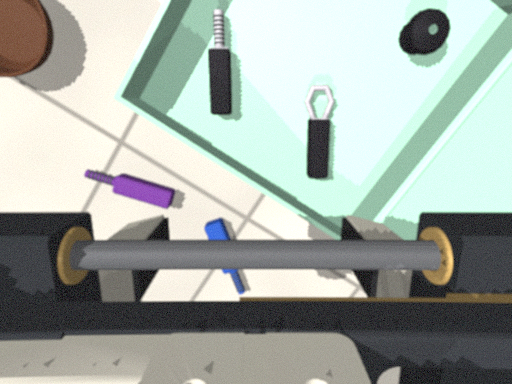

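```bash
python3 - <<'E'
from h import *
w=load('wrist'); f=w['frame'].max(2).astype(int)
m=np.zeros(f.shape,np.uint8); m[40:125,200:240]=(f[40:125,200:240]<40)*255
k,l,st,ce=cv2.connectedComponentsWithStats(m); i=1+st[1:,4].argmax(); px=np.argwhere(l==i)[:,::-1]
print(st[i]); P=onplane(w,px,.025); r=cv2.minAreaRect((P[:,:2]*1000).astype(np.float32)); print(r)
Pd=bydepth(w,px); kk=Pd[:,2]>.021; print(np.median(Pd[kk],0),cv2.minAreaRect((Pd[kk][:,:2]*1000).astype(np.float32)))
print('tip',onplane(w,[[219,11],[219,48]],.015))
t=load('top');F=t['frame'].astype(int)
g=((F[...,1]-F[...,2]>18)&(t['range_z']>0)).astype(np.uint8)*255
g=cv2.morphologyEx(g,cv2.MORPH_CLOSE,np.ones((25,25)))
k,l,st,ce=cv2.connectedComponentsWithStats(g); i=1+st[1:,4].argmax(); u,v,ww,hh=st[i][:4]
print('box px',st[i],onplane(t,[[u,v],[u,v+hh-1],[u,v+hh/2]],.055).round(4))
print('wrist corner',onplane(w,[[119,97],[127,95]],.055).round(4))
E
```

```text
[211  50  20  64 638]
((499.217041015625, -19.515995025634766), (60.93986892700195, 19.53823471069336), 31.617874145507812)
[ 0.49173097 -0.02475137  0.02517911] ((495.57501220703125, -24.792434692382812), (64.3148422241211, 41.42921447753906), 58.56389617919922)
tip [[5.55735853e-01 1.74700004e-02 1.50000000e-02]
 [5.26856332e-01 1.12086510e-04 1.50000000e-02]]
box px [  293   144   178   136 16097] [[0.716  0.0483 0.055 ]
 [0.2989 0.0556 0.055 ]
 [0.5    0.052  0.055 ]]
wrist corner [[0.436  0.0494 0.055 ]
 [0.4417 0.044  0.055 ]]
```

Emit:
drive_tool --motion '[{"dp": [9.0,-3.2,0],"roll": 0.02},{"dp": [9.0,-3.2,0],"roll": 0.02},{"dp": [9.0,-3.2,4],"roll": 0.02},{"dp": [9.0,-3.2,8],"roll": 0.02},{"dp": [9.0,-3.2,12],"roll": 0.02},{"dp": [9.0,-3.2,12],"roll": 0.02},{"dp": [9.0,-3.2,12],"roll": 0.02}]' --grip 5.0

```text
time_s: 1.85
eef_pos: [0.4998, -0.0254, 0.0861]
tool_rot: [[0.851, 0.525, -0.001], [0.525, -0.851, 0.0], [-0.001, -0.001, -1.0]]
contact_force: [0.4, -0.3, 0.8]
gripper_width: 0.548
grip_force: 0.0
```

Emit:
drive_tool --motion '[{"dp": [0.7,-0.5,2],"roll": 0},{"dp": [0.7,-0.5,4.5],"roll": 0},{"dp": [0.7,-0.5,6.5],"roll": 0},{"dp": [0.7,-0.5,7.6],"roll": 0},{"dp": [0.7,-0.5,7.6],"roll": 0},{"dp": [0.7,-0.5,7.6],"roll": 0}]'

```text
time_s: 2.45
eef_pos: [0.5043, -0.0178, 0.0113]
tool_rot: [[0.851, 0.525, 0.002], [0.525, -0.851, -0.001], [0.002, 0.002, -1.0]]
contact_force: [0.1, -0.3, 0.7]
gripper_width: 0.544
grip_force: 0.0
```

Emit:
drive_tool --motion '[{"dp": [0,0,0],"roll": 0},{"dp": [0,0,0],"roll": 0},{"dp": [0,0,0],"roll": 0},{"dp": [0,0,0],"roll": 0},{"dp": [0,0,0],"roll": 0},{"dp": [0,0,0],"roll": 0}]' --grip 1.0 --grip_force 15

```text
time_s: 3.05
eef_pos: [0.5033, -0.0174, 0.0101]
tool_rot: [[0.851, 0.525, 0.0], [0.525, -0.851, -0.0], [0.0, 0.0, -1.0]]
contact_force: [-0.7, 0.3, 4.5]
gripper_width: 0.24
grip_force: 15.0
```

Emit:
drive_tool --motion '[{"dp": [0,0,-3],"roll": 0},{"dp": [0,0,-6],"roll": 0},{"dp": [0,0,-9],"roll": 0},{"dp": [0,0,-9],"roll": -0.14},{"dp": [0,0,-9],"roll": -0.28},{"dp": [0.3,-0.7,-9],"roll": -0.42},{"dp": [0.6,-1.3,-9],"roll": -0.56},{"dp": [0.9,-2.0,-9],"roll": -0.7},{"dp": [1.3,-2.6,-9],"roll": -0.84},{"dp": [1.3,-2.6,-9],"roll": -0.98}]'

```text
time_s: 4.05
eef_pos: [0.5003, 0.0123, 0.0995]
tool_rot: [[0.031, 1.0, -0.001], [1.0, -0.031, 0.0], [0.0, -0.001, -1.0]]
contact_force: [-0.1, -0.3, -0.7]
gripper_width: 0.24
grip_force: 15.0
```

Emit:
drive_tool --motion '[{"dp": [0,0,0],"roll": 0},{"dp": [0,0,0],"roll": 0}]'

```text
time_s: 4.25
eef_pos: [0.5004, 0.0115, 0.0996]
tool_rot: [[0.042, 0.999, -0.0], [0.999, -0.042, -0.0], [-0.0, -0.0, -1.0]]
contact_force: [0.1, -0.0, -1.4]
gripper_width: 0.237
grip_force: 15.0
```

```bash
python3 - <<'E'
from h import *
w=grab('wrist'); s=grab('scene'); o=telemetry.observe(); print(o['eef_pos'],o['tool_rot'].round(3).tolist(),o['time_s'],o['gripper_width'],o['grip_force'],o['q'])
cv2.imwrite('pics/ws2.png',np.hstack([cv2.convertScaleAbs(w['frame'],alpha=1.5)[:,56:456],cv2.convertScaleAbs(cv2.resize(s['frame'][192:384,100:300],(400,384),interpolation=cv2.INTER_CUBIC),alpha=1.6)]))
E
```

```text
[0.50053298 0.01138721 0.09968827] [[0.041, 0.999, -0.0], [0.999, -0.041, -0.0], [-0.0, -0.0, -1.0]] 4.35 0.24066120318673487 14.961337745189667 [-1.30382197e-01  4.42609588e-01  1.76299180e+00 -1.31162318e-04
  9.36225527e-01 -8.93311976e-02]
```

View pics/ws2.png

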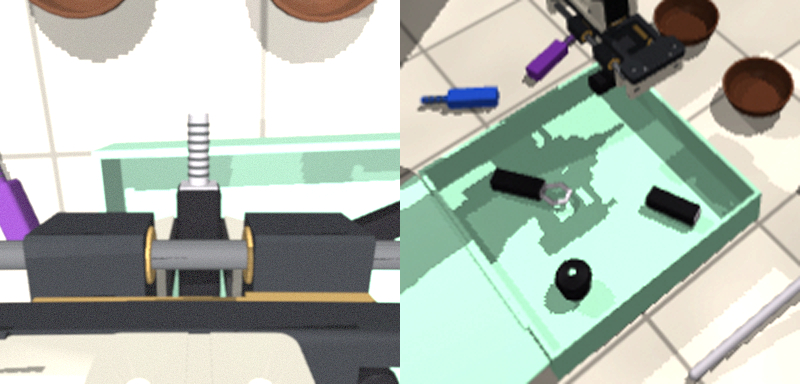

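```bash
cat >> h.py <<'E'
def stud(c,box,lo=70):
    u0,u1,v0,v1=box; px=np.stack(np.meshgrid(np.arange(u0,u1),np.arange(v0,v1)),-1).reshape(-1,2)
    return px,bydepth(c,px)
E
python3 - <<'E'
from h import *
w=load('wrist')
for v in range(110,200,8):
    px=[[u,v] for u in range(250,259)]; print(v,np.median(bydepth(w,px),0).round(4))
print('rim',[(v,bydepth(w,[[400,v]]).round(4).tolist(),onplane(w,[[400,v]],.055).round(4).tolist()) for v in range(142,158,2)])
E
```

```text
110 [5.019e-01 7.630e-02 2.000e-04]
118 [0.502  0.0732 0.1096]
126 [0.5019 0.0696 0.1098]
134 [0.5017 0.0659 0.1101]
142 [0.5015 0.0623 0.1098]
150 [0.5014 0.0585 0.1103]
158 [0.5012 0.0548 0.1105]
166 [0.5011 0.0509 0.1104]
174 [0.5009 0.047  0.11  ]
182 [0.5007 0.0429 0.109 ]
190 [0.5006 0.04   0.1134]
198 [0.5004 0.0364 0.1148]
rim [(142, [[0.5942, 0.0525, 0.0549]], [[0.5941, 0.0525, 0.055]]), (144, [[0.5936, 0.0514, 0.0564]], [[0.5942, 0.0513, 0.055]]), (146, [[0.5941, 0.05, 0.0554]], [[0.5943, 0.05, 0.055]]), (148, [[0.5944, 0.0487, 0.0549]], [[0.5944, 0.0487, 0.055]]), (150, [[0.617, 0.0401, 0.0053]], [[0.5945, 0.0474, 0.055]]), (152, [[0.6172, 0.0384, 0.0051]], [[0.5946, 0.0461, 0.055]]), (154, [[0.6169, 0.037, 0.0061]], [[0.5947, 0.0448, 0.055]]), (156, [[0.6172, 0.0353, 0.0057]], [[0.5948, 0.0435, 0.055]])]
```

Emit:
drive_tool --motion '[{"dp": [0,0,2.2],"roll": 0},{"dp": [0,0,4.0],"roll": 0},{"dp": [0,0,4.6],"roll": 0},{"dp": [0,0,5.0],"roll": 0},{"dp": [0,0,5.4],"roll": 0},{"dp": [0,0,5.8],"roll": 0},{"dp": [0,0,6.1],"roll": 0},{"dp": [0,0,6.4],"roll": 0},{"dp": [0,0,6.4],"roll": 0},{"dp": [0,0,6.4],"roll": 0}]'

```text
time_s: 5.35
eef_pos: [0.5012, 0.0114, 0.036]
tool_rot: [[0.038, 0.999, 0.001], [0.999, -0.038, -0.0], [-0.0, 0.001, -1.0]]
contact_force: [0.9, 0.2, 2.0]
gripper_width: 0.242
grip_force: 15.0
```

```bash
python3 - <<'E'
from h import *
w=grab('wrist'); o=telemetry.observe(); print(o['eef_pos'],o['contact_force'],o['time_s'],o['gripper_width'],o['grip_force'])
L=[]
for v in range(60,210,6):
    p=np.median(bydepth(w,[[u,v] for u in range(250,259)]),0); L.append(p); print(v,p.round(4))
E
```

```text
[0.50111899 0.01144106 0.03594774] [ 0.94078451 -0.46263199  1.6396182 ] 5.4 0.23726983741528174 15.000840872526169
60 [5.036e-01 1.042e-01 1.000e-04]
66 [5.035e-01 1.010e-01 5.000e-04]
72 [5.034e-01 9.770e-02 1.000e-04]
78 [5.033e-01 9.450e-02 5.000e-04]
84 [0.5031 0.0912 0.0006]
90 [5.03e-01 8.78e-02 3.00e-04]
96 [0.5029 0.0844 0.0006]
102 [5.027e-01 8.100e-02 1.000e-04]
108 [0.5026 0.0776 0.    ]
114 [ 5.025e-01  7.410e-02 -3.000e-04]
120 [5.023e-01 7.070e-02 1.000e-04]
126 [0.5024 0.0707 0.0699]
132 [0.5023 0.0687 0.0732]
138 [0.5022 0.0666 0.0744]
144 [0.5021 0.0642 0.0737]
150 [0.502  0.0618 0.0722]
156 [0.5019 0.0593 0.0715]
162 [0.5018 0.0566 0.0698]
168 [0.5017 0.0539 0.0678]
174 [0.5016 0.0513 0.0677]
180 [0.5015 0.0485 0.0664]
186 [0.5014 0.0454 0.0643]
192 [0.5013 0.0423 0.0623]
198 [0.5011 0.0391 0.0605]
204 [0.501  0.0364 0.0609]
```

Emit:
drive_tool --motion '[{"dp": [0,0,-3],"roll": 0},{"dp": [0,0,-6],"roll": 0},{"dp": [0,0,-9],"roll": 0},{"dp": [2,0,-12],"roll": 0.1},{"dp": [5,0.3,-12.6],"roll": 0.24},{"dp": [8.5,0.6,-12.6],"roll": 0.38},{"dp": [12,0.9,-12.6],"roll": 0.52},{"dp": [15.5,1.3,-12.6],"roll": 0.66},{"dp": [18,1.3,-12.6],"roll": 0.8},{"dp": [20,1.3,-12.6],"roll": 0.94}]'

```text
time_s: 6.4
eef_pos: [0.5207, 0.2126, 0.1613]
tool_rot: [[0.832, 0.555, -0.001], [0.555, -0.832, -0.0], [-0.001, -0.0, -1.0]]
contact_force: [-0.1, -1.0, -1.2]
gripper_width: 0.235
grip_force: 15.0
```

Emit:
drive_tool --motion '[{"dp": [1.5,-2.0,0],"roll": 0.13},{"dp": [3.0,-4.0,0],"roll": 0.26},{"dp": [4.0,-5.4,0],"roll": 0.36},{"dp": [4.5,-6.0,0],"roll": 0.36},{"dp": [4.5,-6.0,0],"roll": 0.36},{"dp": [4.5,-6.0,0],"roll": 0.36}]'

```text
time_s: 7.0
eef_pos: [0.5249, 0.2851, 0.1615]
tool_rot: [[0.973, 0.232, -0.001], [0.232, -0.973, -0.001], [-0.001, 0.001, -1.0]]
contact_force: [0.2, -0.2, -0.9]
gripper_width: 0.236
grip_force: 15.0
```

```bash
python3 - <<'E'
from h import *
w=grab('wrist'); s=grab('scene'); t=grab('top'); o=telemetry.observe(); print(o['eef_pos'],o['tool_rot'].round(3).tolist(),o['time_s'],o['gripper_width'],o['grip_force'])
for v in range(100,210,6):
    print(v,np.median(bydepth(w,[[u,v] for u in range(250,259)]),0).round(4))
a=cv2.resize(s['frame'][120:240,270:420],(400,320),interpolation=cv2.INTER_CUBIC)
b=cv2.resize(t['frame'][90:210,150:300],(400,320),interpolation=cv2.INTER_CUBIC)
cv2.imwrite('pics/f1.png',np.vstack([cv2.convertScaleAbs(np.hstack([a,b]),alpha=1.6),cv2.convertScaleAbs(np.hstack([w['frame'][0:240],np.zeros((240,288,3),np.uint8)]),alpha=1.4)]))
E
```

```text
[0.52509694 0.28486727 0.16183057] [[0.973, 0.231, -0.0], [0.231, -0.973, -0.0], [-0.0, 0.0, -1.0]] 7.15 0.23852840241258036 14.999818503856659
100 [5.952e-01 3.034e-01 3.000e-04]
106 [0.5897 0.3021 0.0008]
112 [ 5.842e-01  3.008e-01 -3.000e-04]
118 [ 5.785e-01  2.995e-01 -4.000e-04]
124 [0.5819 0.2999 0.1937]
130 [0.5799 0.2994 0.1981]
136 [0.578  0.2989 0.2   ]
142 [0.5757 0.2984 0.1995]
148 [0.5734 0.2978 0.1987]
154 [0.5709 0.2973 0.1968]
160 [0.5681 0.2966 0.195 ]
166 [0.5657 0.2961 0.1945]
172 [0.5631 0.2954 0.1932]
178 [0.5604 0.2947 0.1917]
184 [0.5575 0.2941 0.1898]
190 [0.5546 0.2934 0.1886]
196 [0.5516 0.2926 0.1865]
202 [0.5483 0.2919 0.1855]
208 [0.5464 0.2915 0.1875]
```

View pics/f1.png

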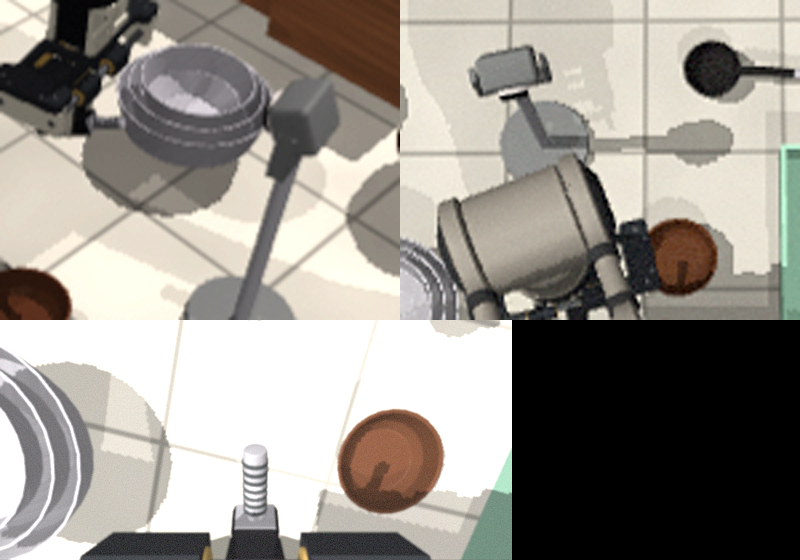

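Emit:
drive_tool --motion '[{"dp": [0,-0.1,0],"roll": 0},{"dp": [0,-0.1,0],"roll": 0},{"dp": [0,-0.1,0],"roll": 0},{"dp": [0,-0.1,0],"roll": 0},{"dp": [0,-0.1,0],"roll": 0},{"dp": [0,-0.1,0],"roll": 0},{"dp": [0,-0.1,0],"roll": 0},{"dp": [0,-0.1,0],"roll": 0}]'

```text
time_s: 7.95
eef_pos: [0.5247, 0.2868, 0.1618]
tool_rot: [[0.973, 0.231, 0.0], [0.231, -0.973, -0.0], [0.0, 0.0, -1.0]]
contact_force: [-0.1, 0.7, -0.6]
gripper_width: 0.243
grip_force: 15.0
```

```bash
python3 - <<'E'
from h import *
w=grab('wrist'); print([np.median(bydepth(w,[[u,v] for u in range(250,259)]),0).round(4).tolist() for v in(130,136,196)])
print(arm.sign_off())
E
```

```text
[[0.5798, 0.3009, 0.198], [0.5779, 0.3005, 0.2008], [0.5514, 0.2943, 0.1868]]
the job is handed in; nothing more can be done
None
```

The job is handed in: the stud grip is held still, stud pointing into the lens at about 27° upward, with its tip about 2 mm from my estimate of the point 15 cm out on the lens axis; sign-off returned no verdict.

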